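Open the purple tub and load the spare pack

TASK

Lift the loose lid off the purple tub by its knob and lay it aside flat, knob up, directly on a clear part of the cart top. Then draw the teal pack up out of its grey holder, stand it upright and let go of it on a clear part of the cart top so that you can take it again by its broad faces, and lower it gently, without dropping it, into the tub's empty bay, where it must stand upright on the floor, spanning from the divider to the end wall. Leave the tub open and leave the green pack in the tub, the amber bottle, the funnel and the peg ring where they are.

Things in the scene. Friction and masses are not known exactly. Their poses are not given: they have to be found in the camera images.
- tub: Purple open-topped tub that stands fast on the cart top: 152 (x) x 92 (y) x 120 mm high, walls 4 mm, floor 6 mm. Origin: centre of its underside; z up. A 4 mm divider across the middle (at x = 0, top at 112 mm) makes two bays, each 70 mm (x) by 84 mm (y) inside. The bay on its +x side is empty, that on its -x side holds the green pack. At the start the lid covers it. It may stand at any yaw, and at either side of the robot.
- bay (a point): Centre of the floor of the tub's empty bay: 37 mm along the tub's +x from its origin, 6 mm above its underside; axes as the tub's.
- lid: Loose purple lid, 160 (x) x 100 (y) mm, about 160 g: a 4 mm plate over a 6 mm deep locating lip (138 x 78 mm outside) that hangs inside the tub's rim with 3 mm of play; lift it straight up 10 mm or more before moving sideways. Origin: centre of the lip's lower edge; z up; plate top at z = 10 mm. Its lip rests on the cart top (origin at height 0) when it is laid down. Origin at height 114 mm when it is on the tub.
- lid_knob (a point): Middle of the grip part of the lid's white round knob: 30 mm in diameter, from 24 to 50 mm above the lid's origin (this point is at 36 mm, on the lid's vertical axis), on a 20 mm neck.
- holder: Grey plastic upright holder that stands fast on the cart top: base 80 (x) x 50 (y) x 8 mm, with two upright panels, each 50 mm long (x), 4 mm thick, their tops 110 mm above the cart top, 38 mm apart inside (across y). Origin: centre of its underside; z up. Open at both x ends and above. The teal pack stands between the panels on the base, so that there it can be gripped only by its narrow x ends.
- pack: Teal rigid pack with a white label and an orange cap: 62 (x) x 30 (y) x 102 mm high, with a 4 mm high cap on top (20 mm in diameter, 14 mm along +x from the middle), 250 to 490 g. Origin: centre of its underside; z up. Its x axis lies along the holder's x axis at the start, its underside 8 mm above the cart top. In the tub's bay its 62 mm go along the tub's x (4 mm play each side), which leaves finger room only beside its broad faces (y).
- old_pack: Green pack of the same size and shape as the teal one, standing in the tub's other bay; to be left alone. Origin: centre of its underside.
- bottle: Empty amber bottle with a black cap, 64 mm in diameter, 150 mm high, standing; bystander. Origin: centre of its underside.
- funnel: Salmon-pink funnel standing mouth down, 96 mm in diameter, 100 mm high; bystander. Origin: centre of its underside.
- peg_ring: Steel ring with six steel clothes pegs, lying flat, 122 mm over all, 12 mm high; bystander. Origin: centre of its underside.
Mind the look-alikes: they are no part of the job. Leave any yellow look-alike of the tub alone.

How it is judged (in metres and radians):
On the way, in this order (a step that is already met when the one before it is completed fails the run):
1. the lid is lifted clear of the tub, held by its knob (height (world z) of lid above 0.13 m and distance between the grasp point and lid_knob below 0.035 m and contact force between the fingers and lid above 0.5 N), for 0.1 s.
2. the lid lies flat, knob up, on the cart top and is let go (height (world z) of lid below 0.006 m and angle between lid's own z axis and vertical below 0.06 rad and contact force between the fingers and lid below 0.1 N), for 0.2 s.
3. the teal pack stands upright on the cart top, out of the holder, and is let go (height (world z) of pack below 0.005 m and angle between pack's own z axis and vertical below 0.08 rad and horizontal distance between pack and holder above 0.06 m and contact force between the fingers and pack below 0.1 N), for 0.2 s.
4. the teal pack stands on the floor of the empty bay and is let go (z of pack in the frame of tub below 0.012 m and horizontal distance between pack and bay below 0.033 m and x of pack in the frame of tub above 0.02 m and angle between pack's own z axis and vertical below 0.08 rad and angle between the x axis of pack and the x axis of tub, either way round below 0.25 rad and contact force between the fingers and pack below 0.1 N), for 0.2 s.
At the end, for the whole second after the job is handed in: The teal pack stands upright (within 0.08 rad) on the floor of the tub's empty bay (underside under 12 mm above the tub's underside), its long side along the tub's (within 0.25 rad); the lid lies flat (within 0.06 rad), knob up, directly on the cart top; both at rest (z of pack in the frame of tub below 0.012 m and horizontal distance between pack and bay below 0.033 m and x of pack in the frame of tub above 0.02 m and angle between pack's own z axis and vertical below 0.08 rad and angle between the x axis of pack and the x axis of tub, either way round below 0.25 rad and height (world z) of lid below 0.006 m and angle between lid's own z axis and vertical below 0.06 rad and linear speed of each of pack, lid below 0.03 m/s); the robot touches nothing.
It fails at once if the bottle, funnel or peg ring is pushed more than 20 mm or tipped (distance of any of bottle, funnel, peg_ring from where it was at the start of the episode above 0.02 m or angle between any of bottle, funnel, peg_ring's own z axis and vertical above 0.3 rad).
It fails at once if the green pack is moved more than 25 mm or tipped (distance of old_pack from where it was at the start of the episode above 0.025 m or angle between old_pack's own z axis and vertical above 0.3 rad).
It fails at once if the teal pack is tipped over (angle between pack's own z axis and vertical above 0.7 rad).
It fails at once if the teal pack is dropped into the tub (faster than 0.35 m/s inside it) (horizontal distance between pack and bay below 0.06 m and z of pack in the frame of tub below 0.05 m and linear speed of pack above 0.35 m/s).
It fails at once if the lid is dropped on the cart top (faster than 0.5 m/s close above it) (height (world z) of lid below 0.04 m and linear speed of lid above 0.5 m/s).
It also fails if it takes over 72 s, if anything falls off the work surface, if the arm or the gripper's body presses on something with over 40 N, if the wrist force passes 120 N, or if a joint passes its speed limit or range.

ROBOT

A 7-joint arm with a two-finger parallel gripper is mounted at the origin on the work surface. World frame = base frame: x ahead of the robot, y to its left, z up, the work surface at z = 0. Lengths are in m, angles in degrees, forces in N, time in s.
With the tool pointing down it reaches from about 0.425 to 0.875 m from the base axis. Payload 4.7 kg.
Tool frame: the origin (TCP) lies midway between the tips of the shut fingers; the grasp point (between the pads) lies env.grip_point_offset behind it (env.grip_point_offset is the distance from the TCP to the grasp point, in m); z points along the fingers, y is the line along which they close (so a half turn about z gives the same grasp; the last joint's range is limited). The gripper opens to 87 mm and grips with 3 to 60 N. Pads are 19 mm wide; open, the fingers measure 117 mm over their backs; the gripper's body (75 mm by 190 mm) begins 51 mm behind the grasp point.
Start: joints at [-75.911, 18.392, -4.016, 83.108, 1.295, 78.541, -3.26], TCP at [0.149, 0.633, 0.223] pointing down, gripper open.
Joint ranges: [-163.93, 163.93], [-17.29, 119.83], [-79.2, 71.16], [3.27, 140.29], [-89.18, 269.18], [5.43, 117.66], [-154.24, 154.24]. Speed limits (degrees/s): [147.25, 147.25, 180, 180, 180, 180, 180].

INTERFACE

Orientations are given as [roll, pitch, yaw] about the fixed x, y, z axes, in that order (R = Rz(yaw) Ry(pitch) Rx(roll)).
In Python, from cell import env gives the robot as it stands.
- The arm moves only by the shell command python3 -m creep 'ROWS' [FORCE]. ROWS is a JSON object of lists of equal length, an entry for each row: "translation": the shift along the tool's x, y, z in units of 0.08 m (1.0 is 0.08 m), a list of three; "turn": the turn, a rotation vector about the tool's x, y, z in units of 180 degrees (1.0 is 180 degrees), a list of three; "grip": the opening, from 0 (shut) to 1 (fully open). In form: {"translation": [[x, y, z], ...], "turn": [[ax, ay, az], ...], "grip": [grip, ...]}. A call has 1 to 5 rows; each row shifts and turns the commanded pose from where the row before left it, along the tool's axes as they then stand; what a row does not reach is not made up. A row lasts 1/8 s, in which the tool goes at most 62.5 mm and 10.7 degrees, less where a joint would pass 70% of its speed; a pose out of reach is approached as far as the arm can. A call with a number of a shift or a turn outside -1 to 1 is refused whole. A call with a gripper value outside its range is refused whole. The fingers move at their own pace and stop on an object; FORCE is the grip in N (left out, the last holds). Time passes only in rows, so rows that do not move let the fingers close. It gives the time, the measured TCP pose, the force, the opening and the grip force at its end, in the units of the state.
- env.get_obs(): the state, without advancing time (a new reading comes with each control period).
- env.read_camera(name): name is "side" or "top"; returns a dict with "frame" (384x512x3 uint8, red, green, blue), "z_map" (384x512 float32, m along the optical axis (not along the pixel's ray), 0 where there is no reading), "K" (3x3 intrinsics, pixels), "rvec" (rotation vector, rad) and "tvec" (3), from world to camera coordinates, as OpenCV has them. Camera axes: x right, y down, z forward; pixel columns grow to the right and rows downward; lengths in m; the calibration is good to about 2 mm. A picture is of the moment at which its call begins.
- env.sign_off(): hands the job in; it is judged then, once.
The state is a dict: "time_s": time; "qpos": joint angles; "joint_velocities": joint speeds; "effort": joint torques, N m; "tool_pos": TCP position; "tool_rot": TCP orientation; "force": force on the tool from outside, world axes, zero at the start; "wrist_torque": the same for the moment, N m; "grip_width": finger opening in m; "grasp_force": force on a finger pad.
Only numpy, scipy, OpenCV 4.12 (cv2) and the standard library are available. Lean on these libraries where they do the work, as an engineer would, in place of code of your own. Each camera call takes 0.05 s, during which the arm holds its last target. There are 200 camera calls.

## Working session

There is one attempt and no reset: what is moved stays moved. The work goes in short steps, Python scripts to look and compute and a shell command to move; the robot and the scene stay as the last step left them, time stands still between calls to the robot, and variables do not carry over. Pictures are saved under pics/ and viewed, at most 10 in all, crops included, and the job is handed in when it is done.

```bash
ls; mkdir -p pics; cat > h.py <<'E'
import numpy as np, cv2
from cell import env
from scipy.spatial.transform import Rotation as R
def cam(n):
    c=env.read_camera(n); Rm=cv2.Rodrigues(np.array(c["rvec"],float))[0]
    z=c["z_map"].astype(float); v,u=np.indices(z.shape); K=np.array(c["K"])
    P=np.stack([(u-K[0,2])/K[0,0]*z,(v-K[1,2])/K[1,1]*z,z],-1)
    W=(P-np.array(c["tvec"]).ravel())@Rm
    W[z==0]=np.nan
    return c["frame"],W
def save(n,f): cv2.imwrite("pics/"+n,cv2.cvtColor(f,cv2.COLOR_RGB2BGR))
def st():
    o=env.get_obs(); print({k:np.round(o[k],3).tolist() for k in ("time_s","qpos","tool_pos","tool_rot","force","grip_width","grasp_force")}); return o
E
python3 - <<'E'
from h import *
a,W=cam("top");b,V=cam("side")
save("a.png",a);save("b.png",b)
np.savez("s0.npz",a=a,W=W,b=b,V=V)
st();print(env.grip_point_offset)
E
```

```text
pics
{'time_s': 0.1, 'qpos': [-75.912, 18.434, -4.015, 83.171, 1.297, 78.541, -3.259], 'tool_pos': [0.149, 0.632, 0.222], 'tool_rot': [-179.9, 0.008, 166.722], 'force': [-0.418, -0.336, 1.286], 'grip_width': 0.087, 'grasp_force': 0.0}
0.0187
```

View pics/a.png

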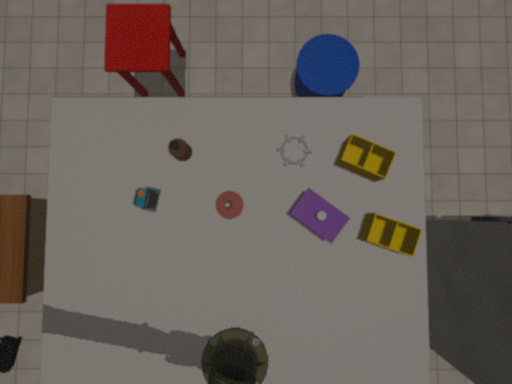

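View pics/b.png

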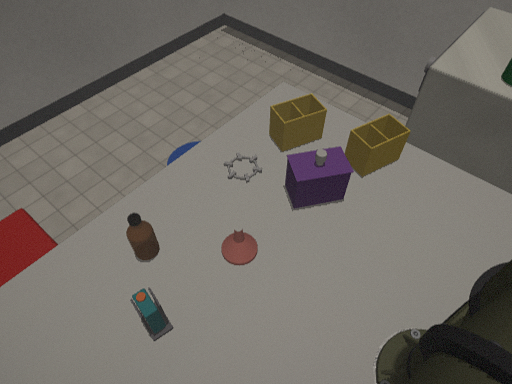

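The top view shows the purple lidded tub at (320,215) with two open yellow tubs at (367,157) and (392,234). The teal pack in its holder is at (147,198), the bottle at (180,149), the funnel at (230,205) and the peg ring at (294,150). The lidded purple tub fits the description because the yellow ones are open look-alikes. There is only one teal pack.

```bash
cat > m.py <<'E'
from h import *
d=np.load("s0.npz");a,W,b,V=[d[k] for k in("a","W","b","V")]
for n,P,px in(("top",W,[(320,215),(147,198),(180,149),(230,205),(294,150),(367,157),(392,234),(235,360),(120,335),(60,220)]),("side",V,[(320,160),(320,155),(140,297),(340,195)])):
    print(n,[(p,np.round(P[p[1],p[0]],3).tolist()) for p in px])
def seg(img,P,lo,hi,zlo,zhi):
    h=cv2.cvtColor(img,cv2.COLOR_RGB2HSV);m=(cv2.inRange(h,lo,hi)>0)&(P[...,2]>zlo)&(P[...,2]<zhi);return P[m]
for n,img,P in(("top",a,W),("side",b,V)):
    q=seg(img,P,(125,60,40),(165,255,255),.11,.135)
    print(n,"lid",len(q),np.median(q,0),cv2.minAreaRect((q[:,:2]*1000).astype(np.float32)))
    q=seg(img,P,(80,60,30),(100,255,255),.095,.13)
    print(n,"pack",len(q),q.mean(0),cv2.minAreaRect((q[:,:2]*1000).astype(np.float32)))
    q=seg(img,P,(3,150,100),(18,255,255),.1,.13)
    print(n,"cap",len(q),q.mean(0))
    m=(P[...,2]>.1)&(P[...,2]<.13)
    x=W[147+51,147] ; s=m&(np.hypot(P[...,0]-x[0],P[...,1]-x[1])<.07);q=P[s]
    print(n,"holder+pack top",len(q),q.mean(0),cv2.minAreaRect((q[:,:2]*1000).astype(np.float32)))
    m=(P[...,2]>.145)&(P[...,2]<.175);c=W[215,320];s=m&(np.hypot(P[...,0]-c[0],P[...,1]-c[1])<.08);q=P[s]
    print(n,"knob",len(q),q.mean(0) if len(q) else 0,q[:,2].max() if len(q) else 0)
save("c.png",np.hstack([cv2.resize(a[180:250,280:350],(400,400),interpolation=2),cv2.resize(a[170:230,120:180],(400,400),interpolation=2)]))
E
python3 m.py
```

```text
top [((320, 215), [0.486, -0.266, 0.163]), ((147, 198), [0.539, 0.272, 0.105]), ((180, 149), [0.694, 0.168, 0.115]), ((230, 205), [0.518, 0.012, 0.074]), ((294, 150), [0.71, -0.202, -0.005]), ((367, 157), [0.669, -0.425, 0.107]), ((392, 234), [0.426, -0.498, 0.11]), ((235, 360), [0.062, -0.013, 0.16]), ((120, 335), [0.083, 0.385, -0.006]), ((60, 220), [0.468, 0.596, 0.004])]
side [((320, 160), [0.48, -0.258, 0.151]), ((320, 155), [0.485, -0.262, 0.163]), ((140, 297), [0.556, 0.29, 0.114]), ((340, 195), [0.414, -0.294, 0.021])]
top lid 1529 [ 0.48555994 -0.26654871  0.12162107] ((485.68890380859375, -268.8889465332031), (159.9522247314453, 98.48725891113281), 53.51359176635742)
top pack 137 [0.53610119 0.2905886  0.10661952] ((541.355712890625, 291.0446472167969), (30.347938537597656, 58.56516647338867), 78.83946990966797)
top cap 23 [0.55503167 0.28924324 0.11024437]
top holder+pack top 252 [0.54208318 0.2911754  0.10762066] ((542.0690307617188, 290.2419738769531), (48.25144958496094, 61.768890380859375), 78.74073791503906)
top knob 79 [ 0.48622884 -0.26813026  0.16098077] 0.16594522130271067
side lid 1509 [ 0.47988946 -0.25919226  0.12495611] ((487.3191223144531, -270.65753173828125), (159.9923553466797, 99.37712860107422), 53.908058166503906)
side pack 336 [0.5344816  0.29240957 0.10952456] ((542.095458984375, 290.83636474609375), (29.20051383972168, 60.62081527709961), 78.95545959472656)
side cap 59 [0.5562513  0.28860595 0.11458362]
side holder+pack top 526 [0.5403294  0.29085179 0.1105831 ] ((543.2319946289062, 288.8721923828125), (45.96213912963867, 62.788063049316406), 77.92005920410156)
side knob 120 [ 0.48591588 -0.26656467  0.16063864] 0.16755130358098705
```

View pics/c.png

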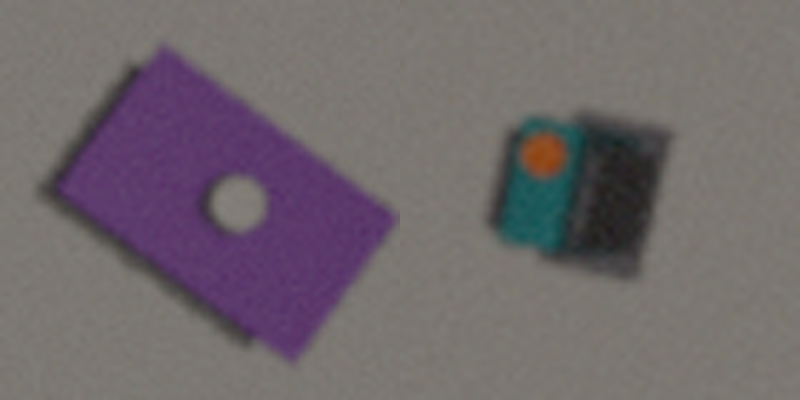

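The crop shows the purple lid with the white knob at about (322,215), and the teal pack with its orange cap at about (141,193). Both are the right targets, so I'll plan the move to the knob.

```bash
cat >> h.py <<'E'
def plan(goal,yaw,n,start=None,arc=True):
    """equal rows from the present pose to goal (polar arc or straight), in tool axes/units"""
    if start is None:
        o=env.get_obs(); p=np.array(o["tool_pos"]); y0=o["tool_rot"][2]
    else: p=np.array(start[0]); y0=start[1]
    g=np.array(goal,float); dy=(yaw-y0+180)%360-180; t=np.linspace(0,1,n+1)
    if arc:
        a0,a1=[np.arctan2(q[1],q[0]) for q in(p,g)]; r=np.hypot(*p[:2])*(1-t)+np.hypot(*g[:2])*t; a=a0+(a1-a0)*t
        Q=np.c_[r*np.cos(a),r*np.sin(a),p[2]*(1-t)+g[2]*t]
    else: Q=p+(g-p)*t[:,None]
    yy=y0+dy*t
    for k in range(n):
        T=R.from_euler("xyz",[180,0,yy[k]],degrees=True)
        print(k,np.round(T.inv().apply(Q[k+1]-Q[k])/.08,3).tolist(),"turn z",round(-dy/n/180,4))
E
python3 - <<'E'
from h import *
plan([.486,-.267,.222],61.2,18)
E
python3 -m creep 2>&1 | head -5
```

```text
0 [-0.822, -0.108, -0.0] turn z 0.0326
1 [-0.816, -0.108, -0.0] turn z 0.0326
2 [-0.809, -0.107, -0.0] turn z 0.0326
3 [-0.802, -0.107, -0.0] turn z 0.0326
4 [-0.795, -0.107, -0.0] turn z 0.0326
5 [-0.789, -0.106, -0.0] turn z 0.0326
6 [-0.782, -0.106, -0.0] turn z 0.0326
7 [-0.775, -0.106, -0.0] turn z 0.0326
8 [-0.768, -0.105, -0.0] turn z 0.0326
9 [-0.762, -0.105, -0.0] turn z 0.0326
10 [-0.755, -0.105, -0.0] turn z 0.0326
11 [-0.748, -0.104, -0.0] turn z 0.0326
12 [-0.741, -0.104, -0.0] turn z 0.0326
13 [-0.735, -0.103, -0.0] turn z 0.0326
14 [-0.728, -0.103, -0.0] turn z 0.0326
15 [-0.721, -0.103, -0.0] turn z 0.0326
16 [-0.715, -0.102, -0.0] turn z 0.0326
17 [-0.708, -0.102, -0.0] turn z 0.0326
invalid input
```

```bash
python3 -m creep '{"translation":[[-0.73,-0.1,0],[-0.73,-0.1,0],[-0.73,-0.1,0],[-0.73,-0.1,0],[-0.73,-0.1,0]],"turn":[[0,0,0.0293],[0,0,0.0293],[0,0,0.0293],[0,0,0.0293],[0,0,0.0293]],"grip":[1,1,1,1,1]}'
python3 -m creep '{"translation":[[-0.7,-0.1,0],[-0.7,-0.1,0],[-0.7,-0.1,0],[-0.7,-0.1,0],[-0.7,-0.1,0]],"turn":[[0,0,0.0293],[0,0,0.0293],[0,0,0.0293],[0,0,0.0293],[0,0,0.0293]],"grip":[1,1,1,1,1]}'
python3 -m creep '{"translation":[[-0.68,-0.1,0],[-0.68,-0.1,0],[-0.68,-0.1,0],[-0.68,-0.1,0],[-0.68,-0.1,0]],"turn":[[0,0,0.0293],[0,0,0.0293],[0,0,0.0293],[0,0,0.0293],[0,0,0.0293]],"grip":[1,1,1,1,1]}'
python3 - <<'E'
from h import *
plan([.486,-.267,.2],61.2,5)
E
```

```text
time_s: 0.72
tool_pos: [0.3996, 0.4779, 0.222]
tool_rot: [-180.0, 0.0, 140.2]
force: [0.8, 0.8, -0.1]
grip_width: 0.0868
grasp_force: 0.0
time_s: 1.35
tool_pos: [0.546, 0.2389, 0.2221]
tool_rot: [-180.0, 0.0, 113.8]
force: [0.4, 0.5, 0.0]
grip_width: 0.0873
grasp_force: 0.0
time_s: 1.98
tool_pos: [0.5692, -0.0326, 0.2222]
tool_rot: [-180.0, 0.0, 87.4]
force: [0.4, 0.3, 0.9]
grip_width: 0.0871
grasp_force: 0.0
0 [-0.629, -0.075, 0.055] turn z 0.0292
1 [-0.626, -0.073, 0.055] turn z 0.0292
2 [-0.623, -0.071, 0.055] turn z 0.0292
3 [-0.619, -0.07, 0.055] turn z 0.0292
4 [-0.616, -0.068, 0.055] turn z 0.0292
```

Tracking is accurate, so I'll arrive above the knob with a settling row and check.

```bash
python3 -m creep '{"translation":[[-0.625,-0.072,0],[-0.625,-0.072,0],[-0.625,-0.072,0],[-0.62,-0.07,0],[-0.62,-0.07,0]],"turn":[[0,0,0.0292],[0,0,0.0292],[0,0,0.0292],[0,0,0.0292],[0,0,0.0292]],"grip":[1,1,1,1,1]}'
python3 -m creep '{"translation":[[0,0,0.3],[0,0,0]],"turn":[[0,0,0],[0,0,0]],"grip":[1,1]}'
python3 - <<'E'
from h import *
plan([.486,-.267,.131],61.2,3)
E
```

```text
time_s: 2.6
tool_pos: [0.4859, -0.2668, 0.2222]
tool_rot: [-180.0, 0.0, 61.2]
force: [1.2, -0.1, 0.4]
grip_width: 0.0872
grasp_force: 0.0
time_s: 2.85
tool_pos: [0.4854, -0.2649, 0.1969]
tool_rot: [-179.8, 0.0, 61.3]
force: [0.2, 0.4, 0.2]
grip_width: 0.0868
grasp_force: 0.0
0 [-0.007, 0.006, 0.274] turn z 0.0001
1 [-0.007, 0.006, 0.274] turn z 0.0001
2 [-0.007, 0.006, 0.274] turn z 0.0001
```

```bash
python3 -m creep '{"translation":[[0,0,0.28],[0,0,0.28],[0,0,0.28],[0,0,0],[0,0,0]],"turn":[[0,0,0],[0,0,0],[0,0,0],[0,0,0],[0,0,0]],"grip":[1,1,1,0,0]}' 25
python3 -m creep '{"translation":[[0,0,0],[0,0,0],[0,0,0]],"turn":[[0,0,0],[0,0,0],[0,0,0]],"grip":[0,0,0]}'
```

```text
time_s: 3.48
tool_pos: [0.4878, -0.2653, 0.1325]
tool_rot: [179.9, -0.0, 61.4]
force: [0.2, -1.0, 0.2]
grip_width: 0.0746
grasp_force: 0.0
time_s: 3.85
tool_pos: [0.4871, -0.2656, 0.1317]
tool_rot: [180.0, -0.0, 61.3]
force: [-0.8, 0.3, -0.5]
grip_width: 0.0452
grasp_force: 0.0
```

Now finish closing and lift slowly.

```bash
python3 -m creep '{"translation":[[0,0,0],[0,0,0],[0,0,0],[0,0,0],[0,0,0]],"turn":[[0,0,0],[0,0,0],[0,0,0],[0,0,0],[0,0,0]],"grip":[0,0,0,0,0]}'
python3 -m creep '{"translation":[[0,0,-0.15],[0,0,-0.2],[0,0,-0.25],[0,0,-0.25],[0,0,-0.25]],"turn":[[0,0,0],[0,0,0],[0,0,0],[0,0,0],[0,0,0]],"grip":[0,0,0,0,0]}'
python3 - <<'E'
from h import *
st()
plan([.27,.42,.219],147.3,20)
E
```

```text
time_s: 4.47
tool_pos: [0.4871, -0.2655, 0.1314]
tool_rot: [180.0, -0.0, 61.3]
force: [0.3, -1.1, 1.2]
grip_width: 0.0289
grasp_force: 25.0
time_s: 5.1
tool_pos: [0.4869, -0.2656, 0.2211]
tool_rot: [180.0, -0.0, 61.3]
force: [0.2, 0.7, -1.0]
grip_width: 0.0294
grasp_force: 25.0
{'time_s': 5.1, 'qpos': [-14.603, 7.838, 44.596, 98.467, -5.692, 75.957, 2.426], 'tool_pos': [0.487, -0.266, 0.221], 'tool_rot': [179.956, -0.026, 61.32], 'force': [0.161, 0.702, -1.014], 'grip_width': 0.029, 'grasp_force': 25.0}
0 [0.516, -0.055, 0.001] turn z -0.0239
1 [0.514, -0.054, 0.001] turn z -0.0239
2 [0.511, -0.054, 0.001] turn z -0.0239
3 [0.509, -0.054, 0.001] turn z -0.0239
4 [0.506, -0.054, 0.001] turn z -0.0239
5 [0.504, -0.054, 0.001] turn z -0.0239
6 [0.501, -0.054, 0.001] turn z -0.0239
7 [0.498, -0.054, 0.001] turn z -0.0239
8 [0.496, -0.053, 0.001] turn z -0.0239
9 [0.493, -0.053, 0.001] turn z -0.0239
10 [0.491, -0.053, 0.001] turn z -0.0239
11 [0.488, -0.053, 0.001] turn z -0.0239
12 [0.485, -0.053, 0.001] turn z -0.0239
13 [0.483, -0.053, 0.001] turn z -0.0239
14 [0.48, -0.053, 0.001] turn z -0.0239
15 [0.478, -0.052, 0.001] turn z -0.0239
16 [0.475, -0.052, 0.001] turn z -0.0239
17 [0.473, -0.052, 0.001] turn z -0.0239
18 [0.47, -0.052, 0.001] turn z -0.0239
19 [0.467, -0.052, 0.001] turn z -0.0239
```

```bash
python3 -m creep '{"translation":[[0.3,-0.03,0],[0.51,-0.054,0],[0.51,-0.054,0],[0.51,-0.054,0],[0.51,-0.054,0]],"turn":[[0,0,-0.014],[0,0,-0.024],[0,0,-0.024],[0,0,-0.024],[0,0,-0.024]],"grip":[0,0,0,0,0]}'
python3 -m creep '{"translation":[[0.5,-0.054,0],[0.5,-0.054,0],[0.5,-0.054,0],[0.5,-0.054,0],[0.5,-0.054,0]],"turn":[[0,0,-0.024],[0,0,-0.024],[0,0,-0.024],[0,0,-0.024],[0,0,-0.024]],"grip":[0,0,0,0,0]}'
python3 -m creep '{"translation":[[0.49,-0.053,0],[0.49,-0.053,0],[0.49,-0.053,0],[0.49,-0.053,0],[0.49,-0.053,0]],"turn":[[0,0,-0.024],[0,0,-0.024],[0,0,-0.024],[0,0,-0.024],[0,0,-0.024]],"grip":[0,0,0,0,0]}'
python3 - <<'E'
from h import *
plan([.27,.42,.219],147.3,6)
a,W=cam("top");save("d.png",cv2.resize(a[90:330,40:440],(800,480),interpolation=2))
E
```

```text
time_s: 5.72
tool_pos: [0.5348, -0.0808, 0.2188]
tool_rot: [-179.9, -0.0, 81.5]
force: [-0.1, -0.1, -1.5]
grip_width: 0.0293
grasp_force: 25.0
time_s: 6.35
tool_pos: [0.5129, 0.1178, 0.2188]
tool_rot: [-179.9, -0.0, 103.1]
force: [-0.5, -0.7, -2.4]
grip_width: 0.0291
grasp_force: 25.0
time_s: 6.98
tool_pos: [0.4212, 0.2908, 0.2188]
tool_rot: [-179.9, -0.0, 124.7]
force: [0.1, 1.0, -1.9]
grip_width: 0.029
grasp_force: 25.0
0 [0.419, -0.04, -0.0] turn z -0.021
1 [0.418, -0.04, -0.0] turn z -0.021
2 [0.416, -0.04, -0.0] turn z -0.021
3 [0.414, -0.04, -0.0] turn z -0.021
4 [0.412, -0.039, -0.0] turn z -0.021
5 [0.411, -0.039, -0.0] turn z -0.021
```

View pics/d.png

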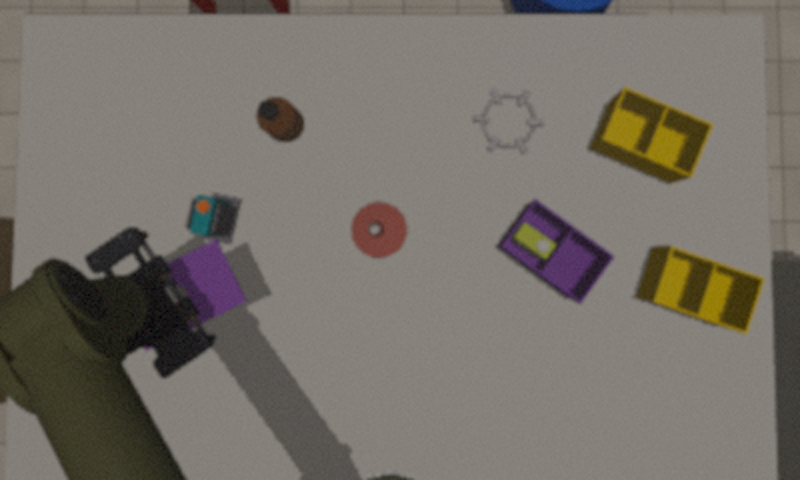

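The lid hangs from the gripper at about (200,285). The tub is open: the green pack is in its upper-left bay at (535,240), and the lower-right bay at (585,265) is empty, so the tub's +x points toward yaw -126°. I'll carry on with the lid.

```bash
python3 -m creep '{"translation":[[0.5,-0.048,0],[0.5,-0.048,0],[0.5,-0.048,0],[0.5,-0.048,0],[0.49,-0.048,0]],"turn":[[0,0,-0.025],[0,0,-0.025],[0,0,-0.025],[0,0,-0.025],[0,0,-0.026]],"grip":[0,0,0,0,0]}'
python3 -m creep '{"translation":[[0,0,0.3],[0,0,0.4],[0,0,0.4],[0,0,0.4],[0,0,0.3]],"turn":[[0,0,0],[0,0,0],[0,0,0],[0,0,0],[0,0,0]],"grip":[0,0,0,0,0]}'
python3 -m creep '{"translation":[[0,0,0.2],[0,0,0.2],[0,0,0.12],[0,0,0.06],[0,0,0]],"turn":[[0,0,0],[0,0,0],[0,0,0],[0,0,0],[0,0,0]],"grip":[0,0,0,0,0]}'
```

```text
time_s: 7.65
tool_pos: [0.2711, 0.4206, 0.2188]
tool_rot: [-179.9, -0.0, 147.3]
force: [0.3, -0.1, -1.9]
grip_width: 0.0294
grasp_force: 25.0
time_s: 8.28
tool_pos: [0.2718, 0.4192, 0.0735]
tool_rot: [-179.9, -0.0, 147.2]
force: [0.3, 0.2, -1.6]
grip_width: 0.0295
grasp_force: 25.0
time_s: 8.9
tool_pos: [0.274, 0.4195, 0.029]
tool_rot: [180.0, 0.0, 147.0]
force: [-0.6, -0.3, -1.2]
grip_width: 0.0289
grasp_force: 25.0
```

```bash
python3 -m creep '{"translation":[[0,0,0.05],[0,0,0.04],[0,0,0.03],[0,0,0.01],[0,0,0]],"turn":[[0,0,0],[0,0,0],[0,0,0],[0,0,0],[0,0,0]],"grip":[0,0,0,0,0]}'
python3 -m creep '{"translation":[[0,0,0.01],[0,0,0.01],[0,0,0]],"turn":[[0,0,0],[0,0,0],[0,0,0]],"grip":[0,0,0]}'
```

```text
time_s: 9.52
tool_pos: [0.2739, 0.4194, 0.0186]
tool_rot: [180.0, 0.0, 147.0]
force: [0.5, 0.5, -2.1]
grip_width: 0.0291
grasp_force: 25.0
time_s: 9.9
tool_pos: [0.2739, 0.4195, 0.0174]
tool_rot: [180.0, 0.0, 147.0]
force: [-0.9, -0.9, 3.1]
grip_width: 0.029
grasp_force: 25.0
```

```bash
python3 -m creep '{"translation":[[0,0,0],[0,0,0],[0,0,0],[0,0,0],[0,0,0]],"turn":[[0,0,0],[0,0,0],[0,0,0],[0,0,0],[0,0,0]],"grip":[1,1,1,1,1]}'
python3 -m creep '{"translation":[[0,0,0],[0,0,-0.3],[0,0,-0.5],[0,0,-0.6],[0,0,-0.65]],"turn":[[0,0,0],[0,0,0],[0,0,0],[0,0,0],[0,0,0]],"grip":[1,1,1,1,1]}'
python3 - <<'E'
from h import *
a,W=cam("top");b,V=cam("side");np.savez("s1.npz",a=a,W=W,b=b,V=V)
for n,img,P in(("top",a,W),("side",b,V)):
    h=cv2.cvtColor(img,cv2.COLOR_RGB2HSV);m=(cv2.inRange(h,(125,60,40),(165,255,255))>0)&(np.hypot(P[...,0]-.274,P[...,1]-.42)<.13)
    q=P[m];print(n,len(q),np.percentile(q[:,2],[5,50,95]) if len(q) else 0)
plan([.542,.2905,.175],78.8,8,arc=False)
E
```

```text
time_s: 10.52
tool_pos: [0.2739, 0.4195, 0.0169]
tool_rot: [180.0, 0.0, 147.0]
force: [0.3, -0.5, -0.3]
grip_width: 0.0712
grasp_force: 0.0
time_s: 11.15
tool_pos: [0.2736, 0.419, 0.1822]
tool_rot: [-180.0, 0.0, 147.0]
force: [0.1, 0.2, -0.0]
grip_width: 0.0868
grasp_force: 0.0
top 1210 [0.00268459 0.00762018 0.01251782]
side 0 0
0 [-0.461, 0.053, 0.019] turn z 0.0474
1 [-0.448, 0.121, 0.019] turn z 0.0474
2 [-0.426, 0.186, 0.019] turn z 0.0474
3 [-0.393, 0.247, 0.019] turn z 0.0474
4 [-0.352, 0.303, 0.019] turn z 0.0474
5 [-0.303, 0.352, 0.019] turn z 0.0474
6 [-0.248, 0.393, 0.019] turn z 0.0474
7 [-0.187, 0.425, 0.019] turn z 0.0474
```

The lid lies flat on the cart (plate top at 8 to 10 mm). Next I'll go over the pack.

```bash
python3 -m creep '{"translation":[[-0.461,0.053,0],[-0.448,0.121,0],[-0.426,0.186,0],[-0.393,0.247,0],[-0.352,0.303,0]],"turn":[[0,0,0.0474],[0,0,0.0474],[0,0,0.0474],[0,0,0.0474],[0,0,0.0474]],"grip":[1,1,1,1,1]}'
python3 -m creep '{"translation":[[-0.303,0.352,0],[-0.248,0.393,0],[-0.187,0.425,0],[0,0,0.1],[0,0,0]],"turn":[[0,0,0.0474],[0,0,0.0474],[0,0,0.0474],[0,0,0],[0,0,0]],"grip":[1,1,1,1,1]}'
python3 - <<'E'
from h import *
plan([.542,.2905,.066],78.8,4,arc=False)
E
```

```text
time_s: 11.88
tool_pos: [0.441, 0.336, 0.1803]
tool_rot: [-180.0, 0.0, 104.1]
force: [-0.9, -0.2, 0.6]
grip_width: 0.087
grasp_force: 0.0
time_s: 12.5
tool_pos: [0.5385, 0.2874, 0.1713]
tool_rot: [-179.8, 0.1, 78.8]
force: [-0.0, 0.5, 0.1]
grip_width: 0.087
grasp_force: 0.0
0 [0.012, 0.009, 0.329] turn z 0.0001
1 [0.012, 0.009, 0.329] turn z 0.0001
2 [0.012, 0.009, 0.329] turn z 0.0001
3 [0.012, 0.009, 0.329] turn z 0.0001
```

```bash
python3 -m creep '{"translation":[[0,0,0.1],[0,0,0],[0,0,0]],"turn":[[0,0,0],[0,0,0],[0,0,0]],"grip":[1,1,1]}'
python3 - <<'E'
from h import *
plan([.542,.2905,.066],78.8,5,arc=False)
E
```

```text
time_s: 12.88
tool_pos: [0.5396, 0.2877, 0.1651]
tool_rot: [-180.0, -0.0, 78.8]
force: [0.0, 0.8, 0.4]
grip_width: 0.0871
grasp_force: 0.0
0 [0.008, 0.004, 0.248] turn z 0.0
1 [0.008, 0.004, 0.248] turn z 0.0
2 [0.008, 0.004, 0.248] turn z 0.0
3 [0.008, 0.004, 0.248] turn z 0.0
4 [0.008, 0.004, 0.248] turn z 0.0
```

```bash
python3 -m creep '{"translation":[[0.035,0.02,0],[0,0,0.31],[0,0,0.31],[0,0,0.31],[0,0,0.31]],"turn":[[0,0,0],[0,0,0],[0,0,0],[0,0,0],[0,0,0]],"grip":[1,1,1,1,1]}'
python3 -m creep '{"translation":[[0,0,0],[0,0,0],[0,0,0],[0,0,0],[0,0,0]],"turn":[[0,0,0],[0,0,0],[0,0,0],[0,0,0],[0,0,0]],"grip":[0.6,0.5,0.3,0.3,0.3]}' 40
```

```text
time_s: 13.5
tool_pos: [0.5424, 0.29, 0.0653]
tool_rot: [180.0, -0.0, 78.8]
force: [0.9, 0.4, 0.4]
grip_width: 0.0871
grasp_force: 0.0
time_s: 14.12
tool_pos: [0.5426, 0.2902, 0.0672]
tool_rot: [179.9, -0.1, 78.8]
force: [-3.0, 0.9, 5.6]
grip_width: 0.0618
grasp_force: 39.9
```

```bash
python3 -m creep '{"translation":[[0,0,-0.1],[0,0,-0.2],[0,0,-0.3],[0,0,-0.3],[0,0,-0.3]],"turn":[[0,0,0],[0,0,0],[0,0,0],[0,0,0],[0,0,0]],"grip":[0.3,0.3,0.3,0.3,0.3]}'
python3 -m creep '{"translation":[[0,0,-0.2],[0,0,-0.1],[0,0,0]],"turn":[[0,0,0],[0,0,0],[0,0,0]],"grip":[0.3,0.3,0.3]}'
python3 - <<'E'
from h import *
plan([.44,.17,.187],78.8,5,arc=False)
a,W=cam("side");save("e.png",cv2.resize(a[150:384,60:360],(770,600),interpolation=2))
E
```

```text
time_s: 14.75
tool_pos: [0.542, 0.2893, 0.1629]
tool_rot: [-180.0, 0.0, 78.7]
force: [-0.2, 0.3, -4.7]
grip_width: 0.0619
grasp_force: 39.9
time_s: 15.12
tool_pos: [0.5422, 0.2896, 0.1859]
tool_rot: [180.0, -0.0, 78.8]
force: [-0.3, -0.2, -5.6]
grip_width: 0.0614
grasp_force: 39.9
0 [-0.343, -0.192, -0.003] turn z -0.0001
1 [-0.343, -0.192, -0.003] turn z -0.0001
2 [-0.343, -0.192, -0.003] turn z -0.0001
3 [-0.343, -0.192, -0.003] turn z -0.0001
4 [-0.343, -0.192, -0.003] turn z -0.0001
```

View pics/e.png

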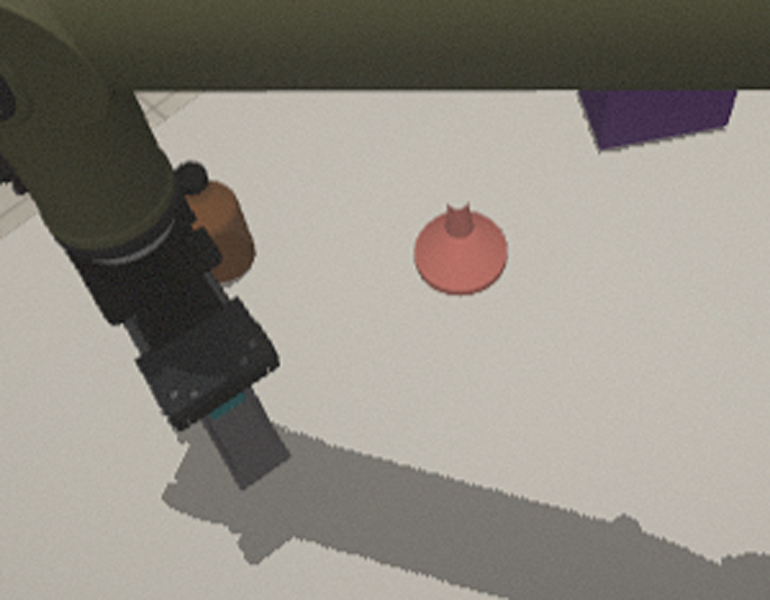

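The view shows the gripper at about (210,370) with the teal pack raised just behind the holder panel at (245,440). The weight reads about 5 N. Now I'll stage the pack.

```bash
python3 -m creep '{"translation":[[-0.3,-0.17,0],[-0.38,-0.21,0],[-0.38,-0.21,0],[-0.38,-0.21,0],[-0.28,-0.16,0]],"turn":[[0,0,0],[0,0,0],[0,0,0],[0,0,0],[0,0,0]],"grip":[0.3,0.3,0.3,0.3,0.3]}'
python3 -m creep '{"translation":[[0,0,0.2],[0,0,0.35],[0,0,0.35],[0,0,0.3],[0,0,0.15]],"turn":[[0,0,0],[0,0,0],[0,0,0],[0,0,0],[0,0,0]],"grip":[0.3,0.3,0.3,0.3,0.3]}'
python3 -m creep '{"translation":[[0,0,0.08],[0,0,0.06],[0,0,0.03],[0,0,0.01],[0,0,0]],"turn":[[0,0,0],[0,0,0],[0,0,0],[0,0,0],[0,0,0]],"grip":[0.3,0.3,0.3,0.3,0.3]}'
```

```text
time_s: 15.8
tool_pos: [0.4384, 0.168, 0.1847]
tool_rot: [-179.9, 0.1, 78.7]
force: [-0.2, 0.8, -4.6]
grip_width: 0.0618
grasp_force: 39.9
time_s: 16.42
tool_pos: [0.4388, 0.1694, 0.0754]
tool_rot: [-179.9, 0.1, 78.8]
force: [-0.0, -0.6, -4.3]
grip_width: 0.0615
grasp_force: 39.9
time_s: 17.05
tool_pos: [0.4402, 0.1697, 0.0637]
tool_rot: [180.0, -0.0, 78.8]
force: [0.2, 0.3, -3.8]
grip_width: 0.0621
grasp_force: 39.9
```

```bash
python3 -m creep '{"translation":[[0,0,0.03],[0,0,0.02],[0,0,0.01],[0,0,0],[0,0,0]],"turn":[[0,0,0],[0,0,0],[0,0,0],[0,0,0],[0,0,0]],"grip":[0.3,0.3,0.3,0.3,0.3]}'
python3 -m creep '{"translation":[[0,0,0.01],[0,0,0]],"turn":[[0,0,0],[0,0,0]],"grip":[0.3,0.3]}'
```

```text
time_s: 17.68
tool_pos: [0.44, 0.1697, 0.0592]
tool_rot: [-180.0, -0.0, 78.7]
force: [-3.9, -1.7, 5.3]
grip_width: 0.0619
grasp_force: 39.9
time_s: 17.92
tool_pos: [0.44, 0.1697, 0.0592]
tool_rot: [-180.0, -0.0, 78.7]
force: [-5.9, -2.4, 12.6]
grip_width: 0.0621
grasp_force: 39.9
```

```bash
python3 -m creep '{"translation":[[0,0,-0.01],[0,0,0],[0,0,0],[0,0,0],[0,0,0]],"turn":[[0,0,0],[0,0,0],[0,0,0],[0,0,0],[0,0,0]],"grip":[0.3,1,1,1,1]}'
python3 -m creep '{"translation":[[0,0,-0.2],[0,0,-0.4],[0,0,-0.5],[0,0,-0.4],[0,0,0]],"turn":[[0,0,0],[0,0,0],[0,0,0],[0,0,0],[0,0,-0.05]],"grip":[1,1,1,1,1]}'
python3 -m creep '{"translation":[[0,0,0],[0,0,0],[0,0,0],[0,0,0],[0,0,0]],"turn":[[0,0,-0.05],[0,0,-0.05],[0,0,-0.05],[0,0,-0.05],[0,0,-0.05]],"grip":[1,1,1,1,1]}'
python3 -m creep '{"translation":[[0,0,0],[0,0,0],[0,0,0],[0,0,0],[0,0,0]],"turn":[[0,0,-0.05],[0,0,-0.05],[0,0,-0.05],[0,0,-0.05],[0,0,0]],"grip":[1,1,1,1,1]}'
python3 - <<'E'
from h import *
a,W=cam("top");b,V=cam("side")
for n,img,P in(("top",a,W),("side",b,V)):
    h=cv2.cvtColor(img,cv2.COLOR_RGB2HSV);hit=cv2.inRange(h,(80,60,25),(100,255,255))>0
    q=P[hit&(np.hypot(P[...,0]-.44,P[...,1]-.17)<.1)];print(n,len(q))
    if len(q)>20:
        print(np.percentile(q,[2,50,98],axis=0).round(3).tolist(),cv2.minAreaRect((q[q[:,2]>.09][:,:2]*1000).astype(np.float32)) if (q[:,2]>.09).sum()>10 else 0)
save("f.png",np.hstack([cv2.resize(a[170:330,100:260],(400,400)),cv2.resize(b[200:384,130:314],(400,400))]))
h=cv2.cvtColor(a,cv2.COLOR_RGB2HSV);m=(cv2.inRange(h,(125,60,40),(165,255,255))>0)&(W[...,2]>.11)&(W[...,1]<-.1)
print(cv2.minAreaRect((W[m][:,:2]*1000).astype(np.float32)))
E
```

```text
time_s: 18.55
tool_pos: [0.4402, 0.1697, 0.0585]
tool_rot: [180.0, -0.0, 78.8]
force: [-0.9, 1.7, -0.1]
grip_width: 0.0859
grasp_force: 0.0
time_s: 19.18
tool_pos: [0.4422, 0.1705, 0.1829]
tool_rot: [179.6, -0.2, 88.0]
force: [-0.2, -0.2, -0.3]
grip_width: 0.087
grasp_force: 0.0
time_s: 19.8
tool_pos: [0.4403, 0.1696, 0.1798]
tool_rot: [179.9, 0.0, 133.0]
force: [0.3, 1.0, -0.0]
grip_width: 0.0871
grasp_force: 0.0
time_s: 20.42
tool_pos: [0.4403, 0.1697, 0.1796]
tool_rot: [179.9, 0.1, 168.6]
force: [-0.3, -0.2, -0.7]
grip_width: 0.0871
grasp_force: 0.0
top 33
[[0.461, 0.115, 0.047], [0.466, 0.157, 0.099], [0.47, 0.175, 0.297]] ((466.2607421875, 145.01922607421875), (61.647953033447266, 6.327024936676025), 89.42415618896484)
side 548
[[0.409, 0.155, 0.007], [0.421, 0.177, 0.099], [0.468, 0.189, 0.105]] ((439.91949462890625, 170.74993896484375), (29.065824508666992, 59.50825119018555), 78.8908462524414)
((485.31011962890625, -267.05303955078125), (152.25625610351562, 90.13459777832031), 53.88539123535156)
```

View pics/f.png

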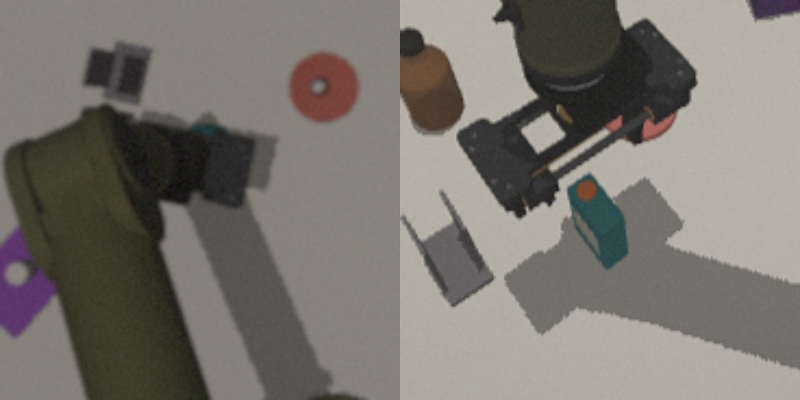

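The pack stands upright beside the empty holder, with its cap at (587,190) in the right pane, and the gripper is turned 90° above it. I'll regrasp it by its broad faces.

```bash
python3 -m creep '{"translation":[[0,0,0.3],[0,0,0.4],[0,0,0.4],[0,0,0.3],[0,0,0.07]],"turn":[[0,0,0],[0,0,0],[0,0,0],[0,0,0],[0,0,0]],"grip":[1,1,1,1,1]}'
python3 -m creep '{"translation":[[0,0,0],[0,0,0],[0,0,0],[0,0,0],[0,0,0]],"turn":[[0,0,0],[0,0,0],[0,0,0],[0,0,0],[0,0,0]],"grip":[0,0,0,0,0]}' 40
python3 -m creep '{"translation":[[0,0,0],[0,0,0],[0,0,0],[0,0,0]],"turn":[[0,0,0],[0,0,0],[0,0,0],[0,0,0]],"grip":[0,0,0,0]}'
```

```text
time_s: 21.15
tool_pos: [0.4389, 0.1691, 0.0598]
tool_rot: [-179.9, -0.1, 168.7]
force: [0.7, 0.2, 1.1]
grip_width: 0.0872
grasp_force: 0.0
time_s: 21.78
tool_pos: [0.4401, 0.1697, 0.0612]
tool_rot: [180.0, 0.0, 168.8]
force: [0.8, 0.0, -0.1]
grip_width: 0.0447
grasp_force: 0.0
time_s: 22.28
tool_pos: [0.4401, 0.1699, 0.061]
tool_rot: [180.0, 0.0, 168.8]
force: [-0.1, 1.0, 0.1]
grip_width: 0.0297
grasp_force: 40.0
```

```bash
python3 -m creep '{"translation":[[0,0,-0.2],[0,0,-0.4],[0,0,-0.5],[0,0,-0.5],[0,0,-0.3]],"turn":[[0,0,0],[0,0,0],[0,0,0],[0,0,0],[0,0,0]],"grip":[0,0,0,0,0]}'
python3 - <<'E'
from h import *
d=np.load("s1.npz")
for n,img,P in(("top",d["a"],d["W"]),("side",d["b"],d["V"])):
    h=cv2.cvtColor(img,cv2.COLOR_RGB2HSV);m=(cv2.inRange(h,(120,50,15),(165,255,255))>0)&(P[...,2]>.112)&(P[...,2]<.13)&(P[...,1]<-.1)
    if m.sum()>50: print(n,m.sum(),cv2.minAreaRect((P[m][:,:2]*1000).astype(np.float32)))
plan([.464,-.2975,.211],53.8,15)
E
```

```text
time_s: 22.9
tool_pos: [0.4402, 0.1691, 0.2154]
tool_rot: [179.9, 0.1, 168.7]
force: [-0.1, -0.2, -4.7]
grip_width: 0.0299
grasp_force: 40.0
top 197 ((485.58349609375, -267.33062744140625), (152.67918395996094, 90.94486999511719), 53.799842834472656)
side 442 ((487.4742736816406, -269.1844177246094), (152.65274047851562, 93.90814208984375), 53.837223052978516)
0 [-0.245, -0.285, 0.004] turn z 0.0426
1 [-0.267, -0.271, 0.004] turn z 0.0426
2 [-0.288, -0.254, 0.004] turn z 0.0426
3 [-0.308, -0.236, 0.004] turn z 0.0426
4 [-0.327, -0.216, 0.004] turn z 0.0426
5 [-0.345, -0.195, 0.004] turn z 0.0426
6 [-0.362, -0.172, 0.004] turn z 0.0426
7 [-0.377, -0.148, 0.004] turn z 0.0426
8 [-0.39, -0.123, 0.004] turn z 0.0426
9 [-0.401, -0.096, 0.004] turn z 0.0426
10 [-0.411, -0.069, 0.004] turn z 0.0426
11 [-0.419, -0.041, 0.004] turn z 0.0426
12 [-0.425, -0.011, 0.004] turn z 0.0426
13 [-0.429, 0.018, 0.004] turn z 0.0426
14 [-0.431, 0.049, 0.004] turn z 0.0426
```

```bash
python3 -m creep '{"translation":[[-0.245,-0.285,0],[-0.267,-0.271,0],[-0.288,-0.254,0],[-0.308,-0.236,0],[-0.327,-0.216,0]],"turn":[[0,0,0.0426],[0,0,0.0426],[0,0,0.0426],[0,0,0.0426],[0,0,0.0426]],"grip":[0,0,0,0,0]}'
python3 -m creep '{"translation":[[-0.345,-0.195,0],[-0.362,-0.172,0],[-0.377,-0.148,0],[-0.39,-0.123,0],[-0.401,-0.096,0]],"turn":[[0,0,0.0426],[0,0,0.0426],[0,0,0.0426],[0,0,0.0426],[0,0,0.0426]],"grip":[0,0,0,0,0]}'
python3 -m creep '{"translation":[[-0.411,-0.069,0],[-0.419,-0.041,0],[-0.425,-0.011,0],[-0.429,0.018,0],[-0.431,0.049,0]],"turn":[[0,0,0.0426],[0,0,0.0426],[0,0,0.0426],[0,0,0.0426],[0,0,0.0426]],"grip":[0,0,0,0,0]}'
python3 -m creep '{"translation":[[0,0,0],[0,0,0],[0,0,0]],"turn":[[0,0,0],[0,0,0],[0,0,0]],"grip":[0,0,0]}'
python3 - <<'E'
from h import *
plan([.4645,-.298,.211],53.8,1)
a,W=cam("top");b,V=cam("side")
for n,img,P in(("top",a,W),("side",b,V)):
    h=cv2.cvtColor(img,cv2.COLOR_RGB2HSV);q=P[(cv2.inRange(h,(80,60,25),(100,255,255))>0)&(np.hypot(P[...,0]-.4645,P[...,1]+.298)<.1)&(P[...,2]>.13)&(P[...,2]<.27)]
    if len(q)>20: print(n,len(q),np.percentile(q,[2,50,98],axis=0).round(3).tolist(),cv2.minAreaRect((q[:,:2]*1000).astype(np.float32)))
save("g.png",np.hstack([cv2.resize(a[170:270,270:370],(400,400)),cv2.resize(b[80:230,240:390],(400,400))]))
E
```

```text
time_s: 23.52
tool_pos: [0.4966, 0.0262, 0.2131]
tool_rot: [-179.9, -0.0, 130.1]
force: [-0.0, -0.1, -4.8]
grip_width: 0.0297
grasp_force: 40.0
time_s: 24.15
tool_pos: [0.5061, -0.1344, 0.213]
tool_rot: [-179.9, -0.0, 91.8]
force: [1.0, 0.1, -5.0]
grip_width: 0.0296
grasp_force: 40.0
time_s: 24.78
tool_pos: [0.4624, -0.2977, 0.2131]
tool_rot: [-179.9, -0.0, 53.5]
force: [0.4, -0.3, -4.5]
grip_width: 0.03
grasp_force: 40.0
time_s: 25.15
tool_pos: [0.4641, -0.2955, 0.2128]
tool_rot: [-180.0, -0.0, 53.9]
force: [0.8, -0.5, -4.0]
grip_width: 0.0301
grasp_force: 40.0
0 [-0.022, 0.023, 0.023] turn z 0.0005
top 42 [[0.468, -0.276, 0.184], [0.48, -0.268, 0.233], [0.489, -0.262, 0.255]] ((479.41650390625, -269.41473388671875), (4.527693271636963, 25.69696044921875), 55.24301528930664)
side 420 [[0.438, -0.311, 0.157], [0.47, -0.273, 0.202], [0.491, -0.264, 0.256]] ((458.84124755859375, -285.7705993652344), (65.1842269897461, 27.303728103637695), 32.01370620727539)
```

View pics/g.png

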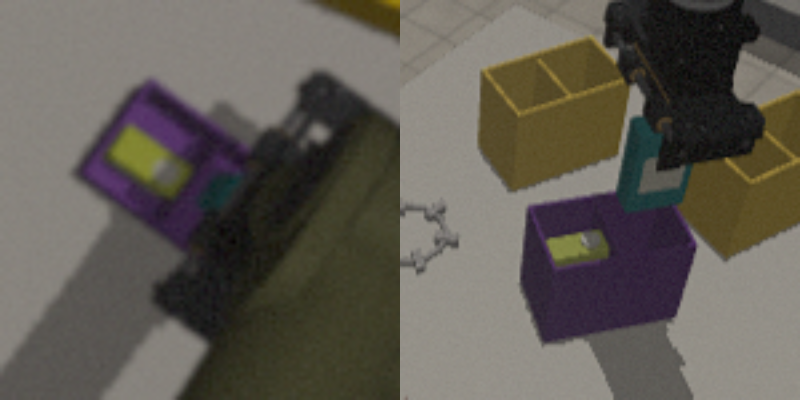

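The teal pack hangs over the empty right-hand bay at about (655,190) in the right pane, aligned with the tub. I'll correct by 2 mm and lower with checks on the force.

```bash
python3 -m creep '{"translation":[[-0.022,0.02,0],[0,0,0.15],[0,0,0.2],[0,0,0.2],[0,0,0]],"turn":[[0,0,0],[0,0,0],[0,0,0],[0,0,0],[0,0,0]],"grip":[0,0,0,0,0]}'
python3 - <<'E'
from h import *
plan([.4645,-.298,.067],53.8,1)
E
```

```text
time_s: 25.88
tool_pos: [0.4625, -0.2985, 0.1668]
tool_rot: [-179.8, 0.1, 53.7]
force: [-1.0, -0.2, -3.8]
grip_width: 0.0297
grasp_force: 40.0
0 [0.019, 0.017, 1.247] turn z -0.0004
```

```bash
python3 -m creep '{"translation":[[0,0,0.1],[0,0,0.12],[0,0,0]],"turn":[[0,0,0],[0,0,0],[0,0,0]],"grip":[0,0,0]}'
python3 -m creep '{"translation":[[0,0,0.2],[0,0,0.2],[0,0,0]],"turn":[[0,0,0],[0,0,0],[0,0,0]],"grip":[0,0,0]}'
```

```text
time_s: 26.25
tool_pos: [0.4633, -0.2989, 0.1505]
tool_rot: [-179.9, 0.0, 53.7]
force: [-0.3, -0.5, -4.9]
grip_width: 0.03
grasp_force: 40.0
time_s: 26.62
tool_pos: [0.4625, -0.2984, 0.1173]
tool_rot: [-179.8, 0.1, 53.7]
force: [0.3, 0.1, -4.3]
grip_width: 0.0295
grasp_force: 40.0
```

```bash
python3 -m creep '{"translation":[[0.01,0,0.15],[0,0,0.15],[0,0,0.1],[0,0,0.06],[0,0,0]],"turn":[[0,0,0],[0,0,0],[0,0,0],[0,0,0],[0,0,0]],"grip":[0,0,0,0,0]}'
python3 -m creep '{"translation":[[0,0,0.05],[0,0,0.03],[0,0,0.01],[0,0,0]],"turn":[[0,0,0],[0,0,0],[0,0,0],[0,0,0]],"grip":[0,0,0,0]}'
```

```text
time_s: 27.25
tool_pos: [0.4641, -0.2986, 0.0822]
tool_rot: [-180.0, 0.0, 53.7]
force: [-0.3, -0.3, -4.6]
grip_width: 0.0297
grasp_force: 40.0
time_s: 27.75
tool_pos: [0.4643, -0.2986, 0.0754]
tool_rot: [180.0, -0.0, 53.7]
force: [0.1, 0.3, -4.5]
grip_width: 0.03
grasp_force: 40.0
```

```bash
python3 -m creep '{"translation":[[0,0,0.04],[0,0,0.03],[0,0,0.02],[0,0,0],[0,0,0]],"turn":[[0,0,0],[0,0,0],[0,0,0],[0,0,0],[0,0,0]],"grip":[0,0,0,0,0]}'
python3 -m creep '{"translation":[[0,0,0.01],[0,0,0],[0,0,0]],"turn":[[0,0,0],[0,0,0],[0,0,0]],"grip":[0,0,0]}'
```

```text
time_s: 28.38
tool_pos: [0.4644, -0.2987, 0.0682]
tool_rot: [180.0, -0.0, 53.7]
force: [-0.4, -0.1, -4.3]
grip_width: 0.0302
grasp_force: 40.0
time_s: 28.75
tool_pos: [0.4643, -0.2986, 0.0673]
tool_rot: [180.0, -0.0, 53.7]
force: [0.3, -0.6, -4.9]
grip_width: 0.0297
grasp_force: 40.0
```

```bash
python3 -m creep '{"translation":[[0,0,0.01],[0,0,0],[0,0,0]],"turn":[[0,0,0],[0,0,0],[0,0,0]],"grip":[0,0,0]}'
python3 -m creep '{"translation":[[0,0,0.008],[0,0,0],[0,0,0]],"turn":[[0,0,0],[0,0,0],[0,0,0]],"grip":[0,0,0]}'
```

```text
time_s: 29.12
tool_pos: [0.4645, -0.2987, 0.067]
tool_rot: [180.0, -0.0, 53.7]
force: [-0.7, 1.3, 2.5]
grip_width: 0.03
grasp_force: 40.0
time_s: 29.5
tool_pos: [0.4645, -0.2987, 0.067]
tool_rot: [-180.0, -0.1, 53.7]
force: [-3.4, 2.5, 7.6]
grip_width: 0.0296
grasp_force: 40.0
```

It touched the floor at the predicted height. I'll open only slightly (43 mm) because of the bay walls, then withdraw straight up.

```bash
python3 -m creep '{"translation":[[0,0,-0.01],[0,0,0],[0,0,0],[0,0,0],[0,0,0]],"turn":[[0,0,0],[0,0,0],[0,0,0],[0,0,0],[0,0,0]],"grip":[0.34,0.48,0.48,0.48,0.48]}'
python3 -m creep '{"translation":[[0,0,-0.1],[0,0,-0.3],[0,0,-0.5],[0,0,-0.6],[0,0,-0.6]],"turn":[[0,0,0],[0,0,0],[0,0,0],[0,0,0],[0,0,0]],"grip":[0.48,0.48,0.48,0.48,0.48]}'
python3 -m creep '{"translation":[[0.6,0,0],[0.6,0,0],[0.6,0,0],[0.6,0,0],[0,0,0]],"turn":[[0,0,0],[0,0,0],[0,0,0],[0,0,0],[0,0,0]],"grip":[0.5,0.5,0.5,0.5,0.5]}'
python3 - <<'E'
from h import *
a,W=cam("top");b,V=cam("side")
save("i.png",np.hstack([cv2.resize(a[90:340,50:430],(600,395)),cv2.resize(b[130:230,260:360],(200,395))]))
for n,img,P in(("top",a,W),("side",b,V)):
    h=cv2.cvtColor(img,cv2.COLOR_RGB2HSV);q=P[(cv2.inRange(h,(80,60,20),(100,255,255))>0)&(np.hypot(P[...,0]-.4645,P[...,1]+.298)<.08)&(P[...,2]>.09)&(P[...,2]<.13)]
    if len(q)>20: print(n,len(q),np.median(q,0),cv2.minAreaRect((q[:,:2]*1000).astype(np.float32)))
E
```

```text
time_s: 30.12
tool_pos: [0.4644, -0.2987, 0.0667]
tool_rot: [180.0, -0.0, 53.7]
force: [-0.0, 0.7, -0.4]
grip_width: 0.0415
grasp_force: 0.0
time_s: 30.75
tool_pos: [0.4641, -0.2988, 0.2367]
tool_rot: [180.0, -0.0, 53.7]
force: [1.8, 0.8, -0.0]
grip_width: 0.0417
grasp_force: 0.0
time_s: 31.38
tool_pos: [0.5802, -0.1385, 0.2345]
tool_rot: [-180.0, -0.0, 54.2]
force: [-0.5, -0.3, -1.4]
grip_width: 0.0438
grasp_force: 0.0
top 135 [ 0.46678395 -0.29027268  0.10550213] ((462.7069396972656, -299.0223083496094), (65.33903503417969, 29.70836639404297), 55.528812408447266)
side 200 [ 0.46480263 -0.29251346  0.10811736] ((465.63861083984375, -298.1802978515625), (61.54974365234375, 30.82777214050293), 54.0526237487793)
```

View pics/i.png

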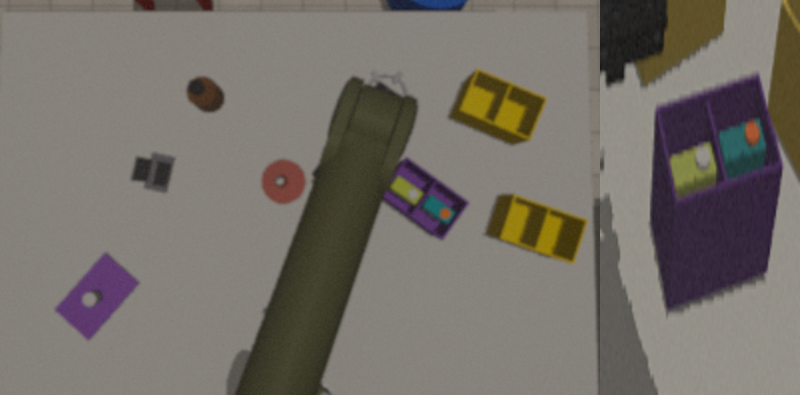

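The teal pack stands in the empty bay at (440,208) with its top at 106 to 108 mm. The lid lies flat at (97,297), and the green pack and the bystanders look undisturbed. I'll hand in.

```bash
python3 -c "
from cell import env
print(env.sign_off())"
```

```text
the job is handed in; nothing more can be done
None
```

The job is handed in at about 31 s of the 72 s allowed: the final images show the teal pack upright in the tub's empty bay and the lid flat, knob up, on the cart, with the green pack and the bystanders showing no visible movement; the sign-off returned no verdict.

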